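Add a tube box to the stock rack and close up the notched follower

TASK

One boxed inner tube has been left standing among the odds and ends on the bench: put it into the row of matching boxes in the stock rack, standing upright and square like them. The rack's sliding follower plate is in the way: lift the black knob so that the pin leaves its notch, slide the plate well back for room, and afterwards bring it up behind the four boxes and let the pin drop fully home in the closest notch that the row allows. Leave everything else on the bench where it is.

Things in the scene. Friction and masses are not known exactly. Their poses are not given: they have to be found in the camera images.
- rack: fixed open stock rack: plywood board 12 mm thick, 264 mm long along its y, reaching from x = -50 to +95 mm. Origin on the bench under the lane's centre line, at mid-length; z up. Boxes stand in the lane along y, on the board, between two lips 8 mm high (tops 20 mm above the bench) and 70 mm apart; the lane is open above and at its +y end.
- row_end (a point): foot of the inner face of the upright end board that closes the lane at the rack's -y end: at x = 0, y = -120 mm, z = 12 mm of the rack. The end board is 90 mm wide and 12 mm thick, its top 92 mm above the bench.
- rail_mid (a point): top of the notched steel rail at the middle of its notches, an upright bar 4 mm thick along the rack's y at x = +75 mm, tooth tops 45 mm above the bench. Seven notches 12 mm apart (follower values 0, 0.012 ... 0.072), 10 mm deep, 1 mm play for the pin. Teeth have pointed tops: a pin let go between two notches slides into the nearer one.
- follower (a joint): position of the follower on the rail, m; grows towards the rack's +y, away from the row end. At value q the plate's face is 112 mm + q from the end board's face. Sliding it takes under 1 N plus about 1 N for each box pushed. It starts in a notch too near the row for another box. It pushes boxes up flat as it comes.
- follower_face (a point): point on the face towards the row of the follower's upright grey steel plate, at the lane's centre line, 53 mm above the bench. The plate is 3 mm thick, spans x = -34 to +84 mm of the rack and 22 to 84 mm above the bench. Behind it a saddle 16 mm wide rides the rail, reaching 57 mm behind this face, top 64 mm above the bench.
- catch (a joint): height of the knob's cross pin above the bottom of a notch, m: 0 is fully home, above 0.010 the pin is clear of the teeth, 0.018 is the upper stop. A light spring pulls it down: 3.5 to 5 N lift it. Below 0.007 the notch locks the follower.
- catch_grip (a point): middle of the black round knob on top of the saddle: 28 mm diameter, from 15 mm below to 13 mm above this point, which is 85 mm above the bench when the pin is home; 30 mm behind the plate's face, x = +75 mm of the rack. It moves with follower and catch. Across the rail both its sides are free for fingers; along the rail the plate is near.
- tube_box_a: upright plain cardboard box of an inner tube, 60 mm along its x, 36 mm thick along its y, 88 mm tall, about 0.15 kg; origin at the centre of its underside, z up; stands in the rack's lane, its 36 mm along the row
- tube_box_b: upright plain cardboard box of an inner tube, 60 mm along its x, 36 mm thick along its y, 88 mm tall, about 0.15 kg; origin at the centre of its underside, z up; stands in the rack's lane, its 36 mm along the row
- tube_box_c: upright plain cardboard box of an inner tube, 60 mm along its x, 36 mm thick along its y, 88 mm tall, about 0.15 kg; origin at the centre of its underside, z up; stands in the rack's lane, its 36 mm along the row
- tube_box_new: upright plain cardboard box of an inner tube, 60 mm along its x, 36 mm thick along its y, 88 mm tall, about 0.15 kg; origin at the centre of its underside, z up; the one to add: it stands loose on the bench, the only tall flat box there
- square_carton: squat cardboard carton 62 x 62 mm, 56 mm tall, on the bench; origin at the centre of its underside; not part of the job
- oil_bottle: white oil bottle, 46 mm diameter, 135 mm tall, on the bench; origin at the centre of its underside; not part of the job
- pump_head: chrome pump head lying on the bench, about 83 mm long along its x (from -35 to +48 mm), 20 mm wide, 37 mm tall; origin on its underside; not part of the job
- tub: fixed clear plastic tub with a hinged lid with a small knob on top, 150 mm along x, 210 mm along y, lid top about 95 mm above the bench, its knob some 40 mm more; origin at the centre of its underside; not part of the job
- tub_lid (a joint): angle of the tub's lid, rad: 0 is shut, as it starts, and it grows as the lid opens; not part of the job
Not all that is in view belongs to the job. What is shaped like the tube_box_c but turquoise is not meant. What is shaped like the tube_box_a but green is not meant.

How it is judged:
By the outcome, as a careful person would: the job done as asked, in the order asked, and still so for the second after the job is handed in, with the robot touching nothing.
It also fails if it takes over 67 s, if anything falls off the work surface, if the arm or the gripper's body presses on something with over 40 N, if the wrist force passes 120 N, or if a joint passes its speed limit or range.

ROBOT

A 7-joint arm with a two-finger parallel gripper is mounted at the origin on the work surface. World frame = base frame: x ahead of the robot, y to its left, z up, the work surface at z = 0. Lengths are in m, angles in rad, forces in N, time in s.
With the tool pointing down it reaches from about 0.425 to 0.925 m from the base axis. Payload 6.8 kg.
Tool frame: the origin (TCP) lies midway between the tips of the shut fingers; the grasp point (between the pads) lies 19 mm behind it; z points along the fingers, y is the line along which they close (so a half turn about z gives the same grasp; the last joint's range is limited). The gripper opens to 85 mm and grips with 20 to 120 N. Pads are 22 mm wide; open, the fingers measure 114 mm over their backs; the gripper's body (76 mm by 85 mm) begins 54 mm behind the grasp point. The pads swing forward as they close: fully open they stand 13 mm farther back than shut.
Start: joints at [-0.108, 0.477, 0.022, 1.555, -0.011, 1.109, -0.083], TCP at [0.675, 0, 0.197] pointing down, gripper open.
Joint ranges: [-2.96, 2.96], [-0.34, 2.1], [-1.41, 1.46], [0.24, 2.44], [-1.37, 4.51], [0.17, 1.92], [-2.96, 2.96]. Speed limits (rad/s): [2.39, 2.39, 3.14, 3.14, 3.14, 3.14, 3.14].

INTERFACE

Orientations are given as a unit quaternion [w, x, y, z].
In Python, from bench import * gives the robot as it stands.
- The arm moves only by the tool send_rows, never from a script. Its argument "moves" is a list that holds one entry, the list of rows, each a list of 4 numbers: the shift along the tool's x, y, z in mm, then the turn about the tool's z in rad. In form: [[[x, y, z, turn], ...]]. A call has 1 to 8 rows; each row is the pose to reach, as a shift and turn from the pose commanded when the call began, along the tool's axes at that moment; what a row does not reach only later rows make up. A row lasts 1/8 s, in which the tool goes at most 62.5 mm and 10.7 degrees, less where a joint would pass 70% of its speed; a pose out of reach is approached as far as the arm can. A call with a gripper value outside its range is refused whole. "hand" is the closure, from 0 (fully open) to 1 (shut), set as the call begins (left out, the last holds). The fingers move at their own pace and stop on an object; the grip force is fixed at half the most. Time passes only in rows, so rows that repeat a pose let the fingers close. It gives the time, the measured TCP pose, the force, the opening and the grip force at its end, in the units of the state.
- get_state(): the state, without advancing time (a new reading comes with each control period).
- camera(name): name is "scene" or "side" or "wrist"; returns the picture (480x640x3 uint8, red, green, blue); there is no depth.
- camera_params(name): a dict with "camera_matrix" (3x3 intrinsics, pixels), "camera_from_world" (4x4, takes a point from world to camera coordinates). Camera axes: x right, y up, looking along -z (the intrinsics and any distortion apply to the point x, -y, -z); pixel columns grow to the right and rows downward; lengths in m; the calibration is good to about 2 mm. A picture is of the moment at which its call begins: read the wrist's pose just before it. camera_params takes no time and is no camera call; for the wrist camera it gives the pose at the moment of the call.
- sign_off(): hands the job in; it is judged then, once.
The state is a dict: "time_s": time; "qpos": joint angles; "joint_vel": joint speeds; "joint_efforts": joint torques, N m; "position": TCP position; "tool_rot": TCP orientation; "force": force on the tool from outside, world axes, zero at the start; "moment": the same for the moment, N m; "width": finger opening in m; "gripper_force": force on a finger pad.
Only numpy, scipy, OpenCV 4.12 (cv2) and the standard library are available. Lean on these libraries where they do the work, as an engineer would, in place of code of your own. Each camera call takes 0.05 s, during which the arm holds its last target. There are 200 camera calls.

## Working session

There is one attempt and no reset: what is moved stays moved. The work goes in short steps, Python scripts to look and compute and a tool call to move; the robot and the scene stay as the last step left them, time stands still between calls to the robot, and variables do not carry over. Pictures are saved under pics/ and viewed, at most 10 in all, crops included, and the job is handed in when it is done.

Besides the shell and the picture viewer there is one more tool, called after ">>>" as name(argument=value, ...) on one line, values as JSON. send_rows: Moves the arm, as the interface text tells. Its arguments: {"type":"object","properties":{"moves":{"type":"array"},"hand":{"type":"number"}},"required":["moves"]}

```bash
mkdir -p pics; ls; python3 - <<'E'
from bench import *
import cv2
for n in ("scene","side"):
    p=camera_params(n); print(n,p["camera_matrix"].round(1).tolist() if hasattr(p["camera_matrix"],'round') else p["camera_matrix"],p["camera_from_world"],[k for k in p])
    cv2.imwrite(f"pics/{n}0.png",camera(n)[:,:,::-1])
s=get_state(); print(s)
E
```

```text
pics
scene [[509.5, 0.0, 313.2], [0.0, 509.5, 240.0], [0.0, 0.0, 1.0]] [[ 0.2526865   0.96753718 -0.00461907 -0.06227338]
 [-0.5528688   0.14830433  0.81996458  0.22501169]
 [ 0.79403125 -0.20464025  0.57239562 -1.73104242]
 [ 0.          0.          0.          1.        ]] ['camera_matrix', 'camera_from_world']
side [[550.7, 0.0, 309.4], [0.0, 550.7, 232.6], [0.0, 0.0, 1.0]] [[-8.49898054e-01 -5.26946781e-01 -6.22690555e-04  4.05196056e-01]
 [ 3.55601235e-01 -5.74410763e-01  7.37292369e-01 -2.86993784e-01]
 [-3.88871520e-01  6.26401920e-01  6.75573516e-01 -1.06241663e+00]
 [ 0.00000000e+00  0.00000000e+00  0.00000000e+00  1.00000000e+00]] ['camera_matrix', 'camera_from_world']
{'time_s': 0.1, 'qpos': array([-0.1081184 ,  0.47773559,  0.02236435,  1.55635432, -0.01150694,
        1.10928531, -0.0830611 ]), 'joint_vel': array([ 8.51778842e-04, -2.62511307e-03,  4.05819579e-05, -2.98986983e-03,
        6.02036869e-04,  1.23390169e-03,  7.28762139e-04]), 'joint_efforts': array([ 5.69385389e-03, -5.97765398e+01,  1.61440808e+00, -2.81952703e+01,
        1.29656185e-02,  5.02699884e-03, -1.13572563e-05]), 'position': array([ 6.74411167e-01, -1.43646216e-05,  1.95910493e-01]), 'tool_rot': array([-5.39128814e-04,  7.07087115e-01,  7.07125963e-01, -6.27182986e-04]), 'force': array([1.36911698, 0.0865503 , 0.50258822]), 'moment': array([ 0.04629952, -0.01548393, -0.00152539]), 'gripper_force': 0.0, 'width': 0.08508310628786556}
```

View pics/scene0.png

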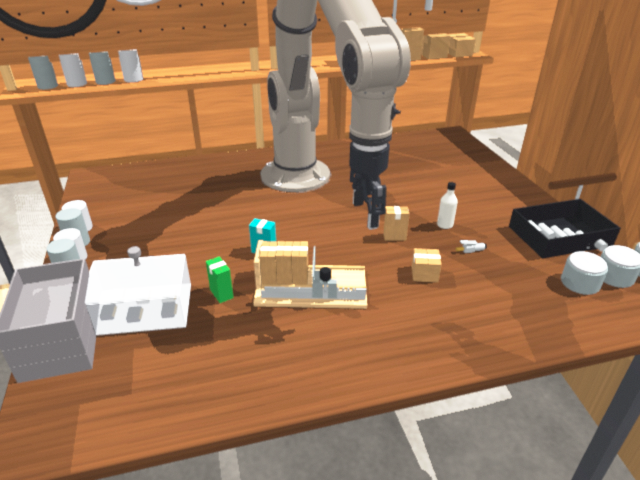

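View pics/side0.png

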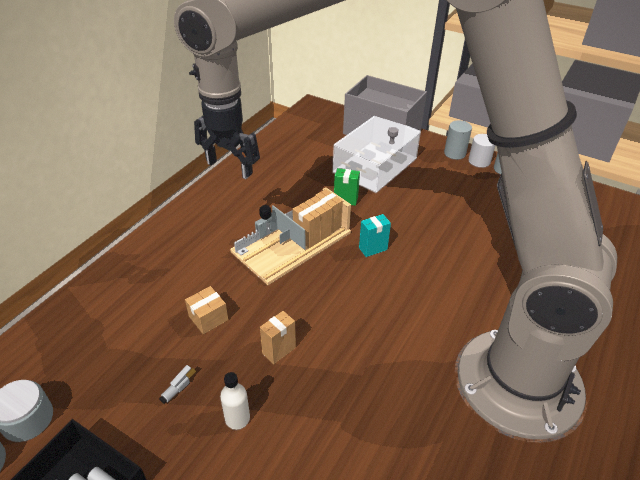

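The scene view shows the loose box at (396,223), the carton at (427,265), the rack with its front corners at (256,305) and (368,305), and the knob at (325,274). In the side view the box is at (278,337), the knob is at (265,212), and the rack's near corner is at (267,281).

```bash
cat > h.py <<'E'
from bench import *
import numpy as np, cv2
def P(n): 
    p=camera_params(n); return np.array(p["camera_matrix"]),np.array(p["camera_from_world"])
def ray(cp,u,v):
    K,T=cp; d=np.linalg.inv(K)@[u,v,1]; d=np.array([d[0],-d[1],-d[2]])
    R=T[:3,:3]; return -R.T@T[:3,3], R.T@d
def onz(cp,u,v,z):
    o,d=ray(cp,u,v); return o+d*(z-o[2])/d[2]
def tri(rs):
    A=0;b=0
    for o,d in rs:
        d=d/np.linalg.norm(d); M=np.eye(3)-np.outer(d,d); A=A+M; b=b+M@o
    return np.linalg.solve(A,b)
def proj(cp,X):
    K,T=cp; c=T[:3,:3]@np.array(X)+T[:3,3]; q=K@[c[0],-c[1],-c[2]]; return q[:2]/q[2]
def pic(n,name):
    im=camera(n)[:,:,::-1].copy(); cv2.imwrite(f"pics/{name}.png",im); return im
E
python3 - <<'E'
from h import *
S,D=P("scene"),P("side")
a=cv2.imread("pics/scene0.png");b=cv2.imread("pics/side0.png")
def blk(im,x0,y0,x1,y1):
    m=(im[y0:y1,x0:x1].max(2)<60).astype(np.uint8); n,l,st,c=cv2.connectedComponentsWithStats(m); i=1+np.argmax(st[1:,4]); print(st[i]+[x0,y0,0,0,0]); return c[i]+[x0,y0]
k1=blk(a,305,255,345,295);k2=blk(b,245,195,285,225)
print("knob",tri([ray(S,*k1),ray(D,*k2)]))
print("box",tri([ray(S,396,223),ray(D,278,337)]))
for u,v in[(256,305),(368,305),(367,266)]: print("rack sc",onz(S,u,v,.012))
print("rack side near",onz(D,267,281,.012),onz(D,232,250,.012))
pic("wrist","w0"); print(P("wrist"))
A=cv2.resize(a[200:320,235:455],None,fx=3.6,fy=3.6,interpolation=2)
cv2.imwrite("pics/cs.png",A[:, :800])
B=cv2.resize(b[165:375,180:400],None,fx=2.8,fy=2.8,interpolation=2)
cv2.imwrite("pics/cd.png",B)
E
```

```text
[320 268  10  13 109]
[259 205  12  15 138]
knob [ 0.64889776 -0.07773262  0.08321607]
box [0.4357909  0.18487129 0.04331102]
rack sc [ 0.63193522 -0.23688374  0.012     ]
rack sc [0.69836503 0.01227469 0.012     ]
rack sc [0.55969332 0.05917131 0.012     ]
rack side near [0.55775265 0.05061365 0.012     ] [0.68614793 0.01268239 0.012     ]
(array([[375.65385197,   0.        , 318.28262709],
       [  0.        , 375.65385197, 248.82025023],
       [  0.        ,   0.        ,   1.        ]]), array([[ 9.99998385e-01,  4.78078175e-04, -1.73234838e-03,
        -6.75155585e-01],
       [-9.69784110e-04,  9.55118336e-01, -2.96222930e-01,
         3.97395386e-02],
       [ 1.51297998e-03,  2.96224131e-01,  9.55117257e-01,
        -3.79308624e-01],
       [ 0.00000000e+00,  0.00000000e+00,  0.00000000e+00,
         1.00000000e+00]]))
```

View pics/w0.png

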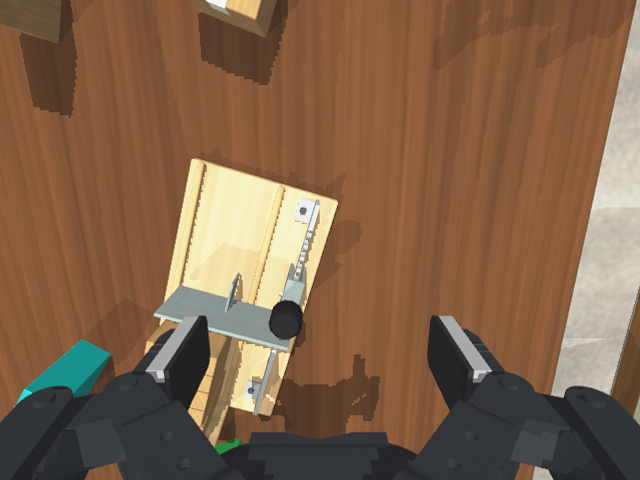

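View pics/cd.png

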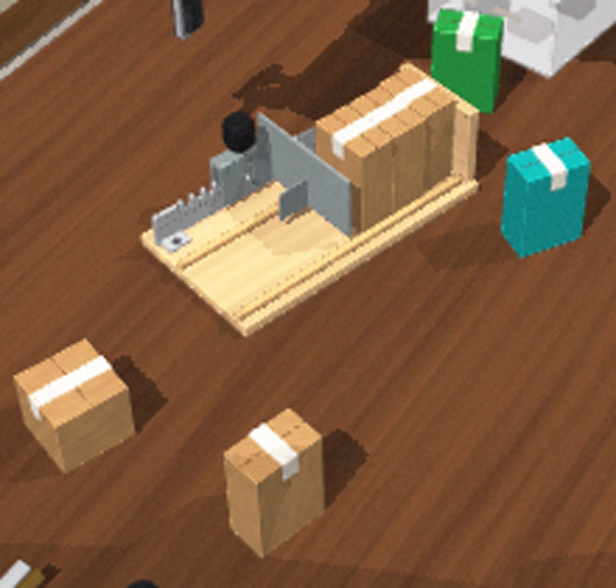

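The wrist view shows the rack from above: board corners at (193,159) and (338,202), knob at (286,319). In the side crop the top face of the loose box has corners near (225,458), (291,408), (324,433) and (257,482).

```bash
python3 - <<'E'
from h import *
W,S,D=P("wrist"),P("scene"),P("side")
c1,c2=onz(W,193,159,.012),onz(W,338,202,.012)
print(c1,c2,np.linalg.norm(c2-c1)); e=c2-c1; yaw=np.arctan2(e[1],e[0]); print("yaw",yaw)
ex=e/np.linalg.norm(e); ey=np.array([-ex[1],ex[0],0])
O=(c1+c2)/2-ex*.0225-ey*.132; O[2]=0; print("O",O)
k=tri([ray(W,286,320),ray(D,264.5,212),ray(S,325,274)]); print("knob",k,"rack",(k-O)@ex,(k-O)@ey)
# saddle/knob from rack: y = -120+112+q+30
pts=[onz(D,180+u/2.8,165+v/2.8,.088) for u,v in[(225,458),(291,408),(324,433),(257,482)]]
for i in range(4):
    d=pts[(i+1)%4]-pts[i]; print("box edge",np.linalg.norm(d),np.degrees(np.arctan2(d[1],d[0])))
print("box c",np.mean(pts,0))
print(get_state()["time_s"])
E
```

```text
[0.55777304 0.0507901  0.012     ] [0.69426512 0.01028666 0.012     ] 0.14237491535806243
yaw -0.2884685605818369
O [ 0.56689682 -0.08960657  0.        ]
knob [ 0.64865886 -0.07727484  0.08359848] rack 0.07487549309266159 0.035082218328249114
box edge 0.06138110673679519 -103.09015214568772
box edge 0.032250312629285516 168.5585367057797
box edge 0.06046192537081041 74.98980041728286
box edge 0.030269693161440136 -9.527411755295667
box c [0.43247397 0.18532843 0.088     ]
0.15
```

>>> send_rows(moves=[[[-40,-13,20,0.15],[-78,-26,40,0.288],[-78,-26,40,0.288]]], hand=0)

```text
time_s: 0.52
position: [0.6462, -0.083, 0.1548]
tool_rot: [-0.0, 0.803, 0.595, -0.003]
force: [0.3, 0.6, 0.6]
width: 0.0851
gripper_force: 0.0
```

```bash
python3 - <<'E'
from h import *
s=get_state(); W=P("wrist"); im=pic("wrist","w1"); print(s["time_s"],s["position"],s["tool_rot"])
pr=proj(W,[.6486,-.078,.095]); print(pr)
x0,y0=(pr-60).astype(int); x0=max(x0,0);y0=max(y0,0)
c=im[y0:y0+120,x0:x0+120]; m=(c.max(2)<60).astype(np.uint8)
n,l,st,ce=cv2.connectedComponentsWithStats(m)
for i in range(1,n):
    if st[i,4]>200: print(st[i],ce[i]+[x0,y0],onz(W,*(ce[i]+[x0,y0]),.088))
E
```

```text
0.525 [ 0.64616324 -0.08300329  0.15476595] [-3.64300881e-04  8.03426034e-01  5.95398617e-01 -2.63859106e-03]
[318.17265142 242.89033057]
[  38   34   41   46 1449] [316.2284334  238.59282264] [ 0.64759013 -0.07671439  0.088     ]
```

View pics/w1.png

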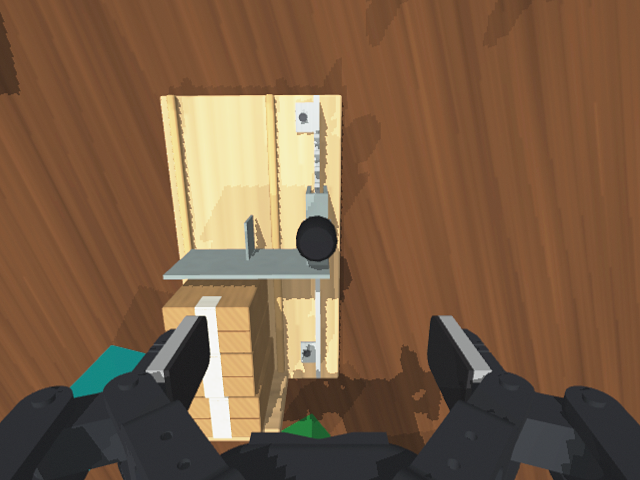

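The rack now lies square in the wrist picture, with the knob at (316,239) midway between the pads.

>>> send_rows(moves=[[[0,0,0,0],[0,0,0,0],[0,0,20,0],[0,0,20,0]]])

```text
time_s: 1.08
position: [0.6482, -0.0769, 0.1357]
tool_rot: [-0.001, 0.801, 0.599, -0.001]
force: [0.3, 0.5, 0.3]
width: 0.0854
gripper_force: 0.0
```

>>> send_rows(moves=[[[0,0,25,0],[0,0,45,0],[0,0,60,0],[0,0,67,0],[0,0,67,0]]])

```text
time_s: 1.7
position: [0.6489, -0.078, 0.0695]
tool_rot: [-0.0, 0.801, 0.598, -0.0]
force: [0.2, -0.3, -0.3]
width: 0.0852
gripper_force: 0.0
```

>>> send_rows(moves=[[[0,0,0,0],[0,0,0,0],[0,0,0,0],[0,0,0,0],[0,0,0,0],[0,0,0,0],[0,0,0,0],[0,0,0,0]]], hand=1)

```text
time_s: 2.7
position: [0.649, -0.078, 0.0698]
tool_rot: [0.0, 0.801, 0.598, 0.0]
force: [0.3, -0.0, -0.2]
width: 0.0001
gripper_force: 0.0
```

```bash
python3 - <<'E'
from h import *
a=pic("scene","s2");b=pic("side","d2");w=pic("wrist","w2")
A=cv2.resize(a[180:330,240:400],(400,375),interpolation=2);B=cv2.resize(b[150:300,210:370],(400,375),interpolation=2)
cv2.imwrite("pics/c2.png",np.hstack([A,B]))
E
```

```text
(no output)
```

View pics/c2.png

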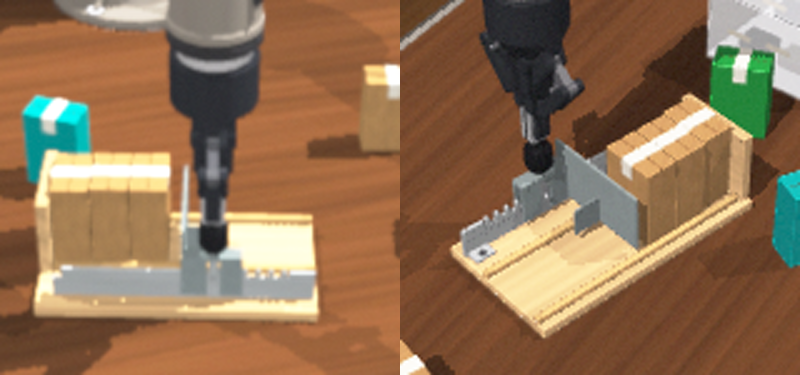

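```bash
python3 - <<'E'
from h import *
S,D=P("scene"),P("side")
for z in(.07,.085,.098,.11):
    p=[.649,-.078,z]; print(z,((proj(S,p)-[240,180])*2.5).round(),((proj(D,p)-[210,150])*2.5).round()+[400,0])
print(get_state())
w=cv2.imread("pics/w2.png"); w1=cv2.imread("pics/scene0.png")
A=cv2.imread("pics/s2.png")
cv2.imwrite("pics/c3.png",np.hstack([cv2.resize(w[200:480,180:460],(400,400)),cv2.resize(A[220:300,285:365],(400,400),interpolation=0)]))
E
```

```text
0.07 [212. 247.] [538. 165.]
0.085 [212. 234.] [538. 153.]
0.098 [212. 223.] [537. 142.]
0.11 [212. 212.] [536. 132.]
{'time_s': 2.85, 'qpos': array([-0.03574036,  0.57578861,  0.08352546,  1.71762879, -0.06046672,
        0.85065202, -0.21373624]), 'joint_vel': array([-0.00145834,  0.00013531,  0.00044606, -0.00160275, -0.00032466,
        0.00056606, -0.00033845]), 'joint_efforts': array([ 7.08592343e-04, -6.06962657e+01,  2.92987056e+00, -2.35900426e+01,
        1.04506381e-02,  1.77193280e-03,  5.77172273e-06]), 'position': array([ 0.64902867, -0.07799636,  0.06981319]), 'tool_rot': array([7.75598980e-06, 8.01261801e-01, 5.98313902e-01, 9.13607952e-06]), 'force': array([ 0.51231914,  0.15324988, -0.22080714]), 'moment': array([-0.01545191,  0.02416472,  0.00107917]), 'gripper_force': 0.0, 'width': -7.519594016992446e-05}
```

View pics/c3.png

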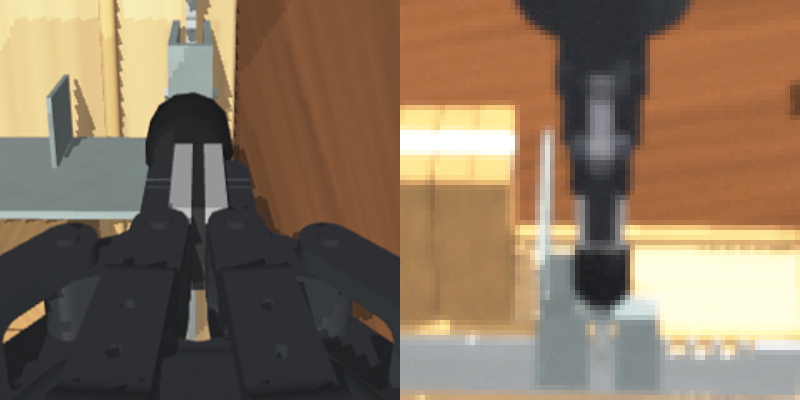

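```bash
python3 - <<'E'
from h import *
S,D,W=P("scene"),P("side"),P("wrist")
for z in(.18,.197,.21,.225): print(z,proj(S,[.72,0,z]),proj(D,[.72,0,z]),proj(D,[.63,0,z]))
for z in(.07,.085,.1,.11): print(z,(proj(W,[.649,-.078,z])-[180,200])*400/280)
E
```

```text
0.18 [370.54183691 252.32500019] [216.12819721 186.72060273] [248.89894426 200.22954826]
0.197 [371.03653564 245.65287264] [215.23721874 180.57669022] [248.30190751 194.03464403]
0.21 [371.42108611 240.4663427 ] [214.54438005 175.79908852] [247.83741104 189.21498894]
0.225 [371.87169878 234.38881508] [213.73224747 170.19887289] [247.29267895 183.56280231]
0.07 [194.11216551 124.17299532]
0.085 [193.81513516 142.08863104]
0.1 [193.46566266 163.16735919]
0.11 [193.19625914 179.41665947]
```

The fingers shut just above the knob: the tips show about 28 mm higher than the TCP reading suggests. I'll reopen, go down 27 mm (nothing is in the way beside the knob) and grip again.

>>> send_rows(moves=[[[0,0,0,0],[0,0,0,0],[0,0,0,0],[0,0,0,0],[0,0,0,0],[0,0,0,0]]], hand=0)

```text
time_s: 3.6
position: [0.649, -0.078, 0.0698]
tool_rot: [0.0, 0.801, 0.598, 0.0]
force: [-0.5, 0.4, 0.6]
width: 0.0855
gripper_force: 0.0
```

>>> send_rows(moves=[[[0,0,9,0],[0,0,18,0],[0,0,27,0],[0,0,27,0]]])

```text
time_s: 4.1
position: [0.6481, -0.0779, 0.0415]
tool_rot: [-0.001, 0.801, 0.598, -0.001]
force: [-0.4, 0.4, -0.3]
width: 0.0852
gripper_force: 0.0
```

>>> send_rows(moves=[[[0,0,0,0],[0,0,0,0],[0,0,0,0],[0,0,0,0],[0,0,0,0],[0,0,0,0],[0,0,0,0]]], hand=1)

```text
time_s: 4.97
position: [0.6465, -0.077, 0.0434]
tool_rot: [-0.002, 0.801, 0.598, -0.002]
force: [-8.7, 2.2, 11.2]
width: 0.0253
gripper_force: 58.6
```

>>> send_rows(moves=[[[0,0,-5,0],[0,0,-10,0],[0,0,-15,0],[0,0,-15,0],[0,0,-15,0]]])

```text
time_s: 5.6
position: [0.6463, -0.0772, 0.0564]
tool_rot: [-0.002, 0.801, 0.598, -0.002]
force: [-6.3, 2.9, -5.0]
width: 0.0258
gripper_force: 59.3
```

```bash
python3 - <<'E'
from h import *
a=pic("scene","s4");w=pic("wrist","w4")
cv2.imwrite("pics/c4.png",np.hstack([cv2.resize(w[60:480,110:530],(400,400)),cv2.resize(a[220:300,285:365],(400,400),interpolation=0)]))
E
```

```text
(no output)
```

View pics/c4.png

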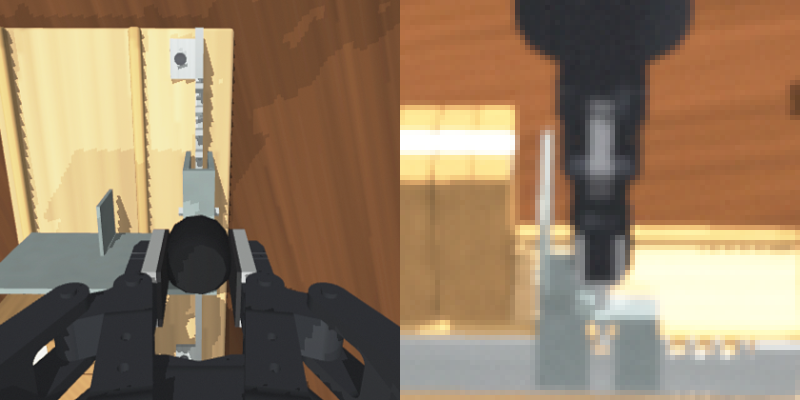

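The knob sits between the pads and has lifted clear of the saddle, with the expected 5 N of spring force. Next I slide the follower back.

>>> send_rows(moves=[[[10,0,0,0],[20,0,0,0],[30,0,0,0],[40,0,0,0],[50,0,0,0],[59,0,0,0],[59,0,0,0],[59,0,0,0]]])

```text
time_s: 6.7
position: [0.6632, -0.0206, 0.0563]
tool_rot: [-0.002, 0.801, 0.599, -0.002]
force: [-5.4, 1.6, -4.3]
width: 0.0257
gripper_force: 59.3
```

>>> send_rows(moves=[[[0,0,5,0],[0,0,10,0],[0,0,13,0],[0,0,13,0]]])

```text
time_s: 7.2
position: [0.6632, -0.0207, 0.0437]
tool_rot: [-0.002, 0.801, 0.598, -0.002]
force: [-5.4, 2.2, -1.7]
width: 0.0259
gripper_force: 59.5
```

>>> send_rows(moves=[[[0,0,0,0],[0,0,0,0],[0,0,0,0],[0,0,0,0],[0,0,-40,0],[0,0,-90,0],[0,0,-120,0],[0,0,-120,0]]], hand=0)

```text
time_s: 8.2
position: [0.668, -0.0216, 0.1682]
tool_rot: [0.002, 0.801, 0.598, 0.003]
force: [0.0, 0.1, 0.1]
width: 0.0854
gripper_force: 0.0
```

>>> send_rows(moves=[[[16,-35,0,0.18],[33,-70,0,0.36],[50,-106,0,0.54],[66,-141,0,0.72],[83,-176,0,0.9],[100,-212,0,1.08],[116,-247,0,1.26],[132,-282,0,1.42]]])

```text
time_s: 9.2
position: [0.4312, 0.1857, 0.1638]
tool_rot: [0.0, 0.997, -0.071, -0.001]
force: [-0.1, -0.2, -0.2]
width: 0.0853
gripper_force: 0.0
```

>>> send_rows(moves=[[[0,0,0,0.107],[0,0,0,0.107],[0,0,0,0.107],[0,0,0,0.107]]])

```text
time_s: 9.7
position: [0.4331, 0.1847, 0.1646]
tool_rot: [0.0, 0.993, -0.122, -0.0]
force: [0.5, 0.1, 0.4]
width: 0.0855
gripper_force: 0.0
```

```bash
python3 - <<'E'
from h import *
s=get_state(); W=P("wrist"); im=pic("wrist","w5"); print(s["position"],s["tool_rot"],s["qpos"])
print(onz(P("scene"),447,224,0.01),onz(P("side"),236,425,0.0))
print(proj(W,[.4325,.1853,.088]))
E
```

```text
[0.43310423 0.18470736 0.16455489] [ 2.02499536e-04  9.92559200e-01 -1.21762822e-01 -9.07453400e-05] [-0.77994147  0.17715693  0.27493498  2.07756163 -0.06109368  0.89469438
 -2.28575129]
[0.43185853 0.34597208 0.01      ] [0.409877   0.35999545 0.        ]
[316.69580282 247.30775341]
```

View pics/w5.png

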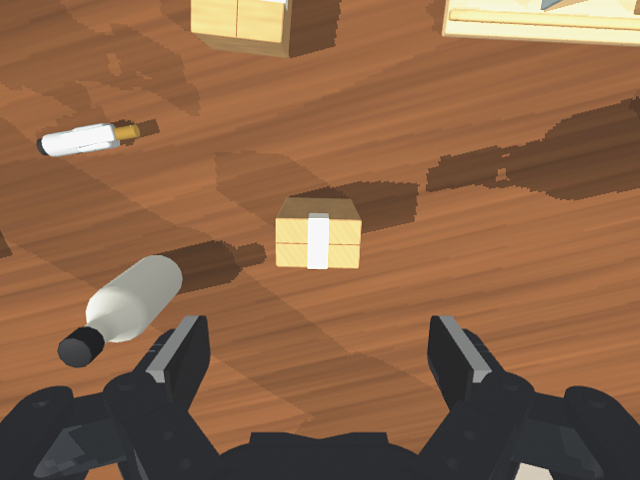

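The wrist view shows the box top with corners (277,219), (361,219), (360,269) and (276,266), square to the gripper. The bottle is well clear of the fingers.

```bash
python3 - <<'E'
from h import *
W=P("wrist"); s=get_state()
im=cv2.imread("pics/w5.png"); hsv=cv2.cvtColor(im[180:300,250:400],cv2.COLOR_BGR2HSV)
m=((im[180:300,250:400].min(2)>90)&(im[180:300,250:400,2]>190)).astype(np.uint8)
cs,_=cv2.findContours(cv2.morphologyEx(m,cv2.MORPH_CLOSE,np.ones((7,7))),0,2); c=max(cs,key=cv2.contourArea)
q=cv2.boxPoints(cv2.minAreaRect(c))+[250,180]; print(q.tolist())
X=np.array([onz(W,u,v,.088) for u,v in q]); X2=np.array([onz(W,u,v,.088) for u,v in[(277,219),(361,219),(360,269),(276,267)]])
from scipy.spatial.transform import Rotation as R
w=s["tool_rot"]; T=R.from_quat([w[1],w[2],w[3],w[0]]).as_matrix()
for Y in(X,X2):
    L=(Y-s["position"])@T*1000; print(L.round(1).tolist(),L.mean(0).round(1)); 
E
```

```text
[[275.0, 218.0], [361.0, 218.0], [361.0, 268.0], [275.0, 268.0]]
[[20.4, -29.1, 76.6], [20.4, 30.1, 76.6], [-16.3, 31.4, 76.6], [-16.3, -30.4, 76.6]] [ 2.   0.5 76.6]
[[19.7, -27.8, 76.6], [19.7, 30.1, 76.6], [-17.0, 30.7, 76.6], [-15.5, -29.6, 76.6]] [ 1.7  0.9 76.6]
```

>>> send_rows(moves=[[[2,0.5,40,0],[2,0.5,80,0],[2,0.5,110,0],[2,0.5,130,0],[2,0.5,140,0],[2,0.5,147,0],[2,0.5,147,0]]])

```text
time_s: 10.62
position: [0.4349, 0.1843, 0.0179]
tool_rot: [-0.0, 0.993, -0.122, 0.0]
force: [0.2, -0.3, 0.4]
width: 0.0854
gripper_force: 0.0
```

>>> send_rows(moves=[[[0,0,0,0],[0,0,0,0],[0,0,0,0],[0,0,0,0],[0,0,0,0],[0,0,0,0]]], hand=1)

```text
time_s: 11.38
position: [0.4352, 0.1846, 0.0188]
tool_rot: [-0.001, 0.993, -0.122, 0.0]
force: [-1.3, 0.4, 6.6]
width: 0.0594
gripper_force: 64.0
```

>>> send_rows(moves=[[[0,0,-10,0],[0,0,-40,0],[0,0,-80,0],[0,0,-120,0],[0,0,-140,0],[0,0,-140,0],[0,0,-140,0]]])

```text
time_s: 12.25
position: [0.434, 0.184, 0.1571]
tool_rot: [0.0, 0.993, -0.122, -0.0]
force: [-0.3, 0.4, -1.9]
width: 0.0594
gripper_force: 64.7
```

```bash
python3 - <<'E'
from h import *
s=get_state(); print(s["position"],s["tool_rot"],s["width"],s["force"])
w=s["tool_rot"]
from scipy.spatial.transform import Rotation as R
T=R.from_quat([w[1],w[2],w[3],w[0]]).as_matrix()
# refined rack from knob grip: knob (x75,y22+q) measured; q=.012 -> TCP .6465,-.0770
O=np.array([.5669,-.0896,0]);a=-.2885;ex=np.array([np.cos(a),np.sin(a),0]);ey=np.array([-np.sin(a),np.cos(a),0])
k=O+.075*ex+.034*ey; print("knob pred",k)
t=O+0*ex+.014*ey; t[2]=s["position"][2]; print(t,(t-s["position"])@T*1000)
print("yaw of tool y",np.arctan2(T[1,1],T[0,1]))
E
```

```text
[0.43399557 0.18396839 0.15712857] [ 3.28541373e-04  9.92561184e-01 -1.21745515e-01 -4.66521804e-04] 0.05943202426737582 [-0.30706804  0.40305803 -1.90015619]
knob pred [ 0.64847387 -0.07834375  0.        ]
[ 0.5708832  -0.0761786   0.15712857] [1.95702025e+02 2.19352224e+02 2.39280135e-03]
yaw of tool y -1.8148926238754421
```

>>> send_rows(moves=[[[24,27,0,-0.18],[49,55,0,-0.36],[73,82,0,-0.54],[98,109,0,-0.72],[122,137,0,-0.9],[147,164,0,-1.08],[171,192,0,-1.26],[195,219,0,-1.42]]])

```text
time_s: 13.25
position: [0.5703, -0.0765, 0.1559]
tool_rot: [-0.001, 0.831, 0.557, -0.001]
force: [0.3, 0.6, -1.6]
width: 0.0591
gripper_force: 64.9
```

>>> send_rows(moves=[[[0,0,0,-0.107],[0,0,0,-0.107],[0,0,0,-0.107],[0,0,0,-0.107]]])

```text
time_s: 13.75
position: [0.5707, -0.0748, 0.1575]
tool_rot: [-0.0, 0.801, 0.598, -0.0]
force: [1.2, -0.4, -1.6]
width: 0.059
gripper_force: 64.9
```

```bash
python3 - <<'E'
from h import *
s=get_state(); print(s["position"],s["tool_rot"],s["width"],s["force"])
W=P("wrist"); w=pic("wrist","w6"); a=pic("scene","s6"); d=pic("side","d6")
O=np.array([.5669,-.0896,0]);a_=-.2885;ex=np.array([np.cos(a_),np.sin(a_),0]);ey=np.array([-np.sin(a_),np.cos(a_),0])
for x,y,z in [(-.05,.132,.012),(.095,.132,.012),(-.034,.064,.084),(.035,.132,.02),(-.035,.132,.02)]: print(x,y,proj(W,O+x*ex+y*ey+[0,0,z]))
w=cv2.resize(w,(480,360)); B=cv2.resize(d[110:290,200:360],(320,360),interpolation=2)
cv2.imwrite("pics/c6.png",np.hstack([w,B]))
E
```

```text
[ 0.57069601 -0.07475135  0.15750212] [-2.09565582e-04  8.01306582e-01  5.98253857e-01 -2.00791100e-04] 0.05904647558967383 [ 1.19003497 -0.36902237 -1.60697087]
-0.05 0.132 [254.29914598  76.89148025]
0.095 0.132 [438.63340524  77.03639107]
-0.034 0.064 [265.83677625 174.31275787]
0.035 0.132 [363.49971279  75.50816882]
-0.035 0.132 [272.15912045  75.43662553]
```

View pics/c6.png

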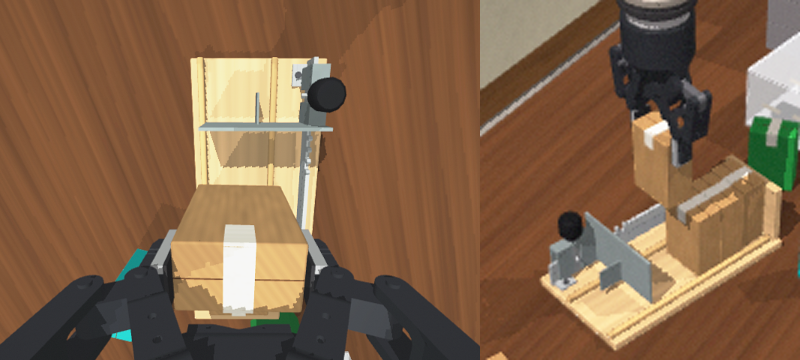

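The box hangs square over the lane, between the three boxes and the plate. The board corner at about (255,77) in the full picture matches the prediction, so I lower the box.

>>> send_rows(moves=[[[0,0,35,0],[0,0,70,0],[0,0,95,0],[0,0,110,0],[0,0,118,0],[0,0,122,0],[0,0,122,0]]])

```text
time_s: 14.78
position: [0.5714, -0.0754, 0.0362]
tool_rot: [0.0, 0.801, 0.598, 0.0]
force: [-0.8, 0.3, -1.6]
width: 0.0593
gripper_force: 65.0
```

>>> send_rows(moves=[[[0,0,2,0],[0,0,4,0],[0,0,5,0],[0,0,5,0],[0,0,5,0]]])

```text
time_s: 15.4
position: [0.571, -0.0754, 0.0309]
tool_rot: [0.0, 0.801, 0.598, 0.0]
force: [-0.1, -0.3, -1.5]
width: 0.0594
gripper_force: 65.0
```

>>> send_rows(moves=[[[0,0,1,0],[0,0,2,0],[0,0,2,0],[0,0,2,0]]])

```text
time_s: 15.9
position: [0.571, -0.0754, 0.0308]
tool_rot: [-0.0, 0.801, 0.598, 0.0]
force: [-7.1, 0.9, 18.7]
width: 0.0593
gripper_force: 67.1
```

Contact with the board, so I let go, rise and look.

>>> send_rows(moves=[[[0,0,0,0],[0,0,0,0],[0,0,0,0],[0,0,0,0],[0,0,-25,0],[0,0,-65,0],[0,0,-110,0],[0,0,-130,0]]], hand=0)

```text
time_s: 16.9
position: [0.5723, -0.0756, 0.1615]
tool_rot: [0.001, 0.801, 0.598, 0.001]
force: [0.2, 0.6, -0.9]
width: 0.0855
gripper_force: 0.0
```

>>> send_rows(moves=[[[30,30,0,0],[60,55,0,0],[79,74,0,0],[79,74,0,0],[79,74,0,0]]])

```text
time_s: 17.52
position: [0.6635, -0.0215, 0.1584]
tool_rot: [-0.0, 0.801, 0.598, -0.001]
force: [-0.6, -0.4, 0.3]
width: 0.0854
gripper_force: 0.0
```

```bash
python3 - <<'E'
from h import *
s=get_state(); print(s["position"],s["tool_rot"],s["time_s"])
W=P("wrist"); im=pic("wrist","w7"); d=pic("side","d7")
pr=proj(W,[.664,-.021,.09]).astype(int); x0,y0=pr-60
m=(im[y0:y0+120,x0:x0+120].max(2)<60).astype(np.uint8)
n,l,st,ce=cv2.connectedComponentsWithStats(m); i=1+np.argmax(st[1:,4]); print(st[i],onz(W,*(ce[i]+[x0,y0]),.088))
w=cv2.resize(im,(480,360)); B=cv2.resize(d[150:310,210:352],(320,360),interpolation=2)
cv2.imwrite("pics/c7.png",np.hstack([w,B]))
E
```

```text
[ 0.663507   -0.0214878   0.15837473] [-1.32828295e-04  8.01486355e-01  5.98012667e-01 -6.74352680e-04] 17.525
[  41   37   40   44 1390] [ 0.66431283 -0.02016478  0.088     ]
```

View pics/c7.png

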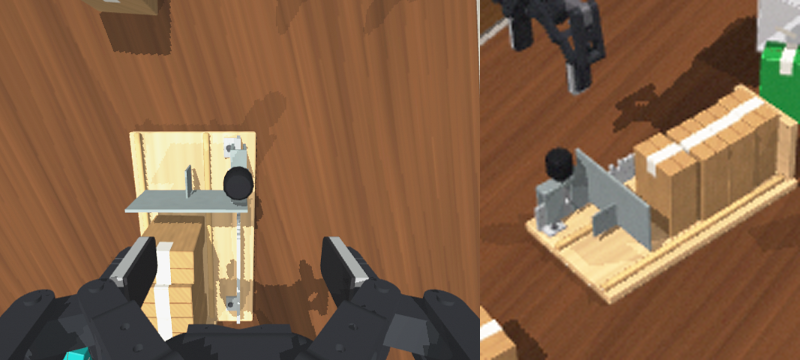

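I've now viewed 11 pictures, one over the limit of 10, so I won't view any more. The new box stands upright in the lane beside the other three, with a small gap. The knob is at (238,182), within 2 mm of the gripper axis. Next I grip it again.

>>> send_rows(moves=[[[1,0.5,35,0],[1,0.5,70,0],[1,0.5,95,0],[1,0.5,108,0],[1,0.5,116,0],[1,0.5,116,0],[1,0.5,116,0]]])

```text
time_s: 18.5
position: [0.6659, -0.0199, 0.0438]
tool_rot: [0.0, 0.801, 0.598, 0.001]
force: [0.5, 0.2, 0.5]
width: 0.0858
gripper_force: 0.0
```

>>> send_rows(moves=[[[0,0,0,0],[0,0,0,0],[0,0,0,0],[0,0,0,0],[0,0,0,0],[0,0,0,0],[0,0,0,0]]], hand=1)

```text
time_s: 19.38
position: [0.6637, -0.019, 0.0434]
tool_rot: [-0.001, 0.801, 0.598, -0.001]
force: [-4.7, 1.4, 8.3]
width: 0.0256
gripper_force: 58.8
```

>>> send_rows(moves=[[[0,0,-5,0],[0,0,-10,0],[0,0,-15,0],[0,0,-15,0],[0,0,-15,0]]])

```text
time_s: 20.0
position: [0.6635, -0.0195, 0.0572]
tool_rot: [-0.001, 0.801, 0.598, -0.001]
force: [-5.6, 1.8, -4.1]
width: 0.0252
gripper_force: 59.2
```

>>> send_rows(moves=[[[-5,0,0,0],[-10,0,0,0],[-15,0,0,0],[-20,0,0,0],[-25,0,0,0],[-29,0,0,0],[-32,0,0,0],[-34,0,0,0]]])

```text
time_s: 21.0
position: [0.6538, -0.052, 0.0571]
tool_rot: [-0.001, 0.801, 0.598, -0.001]
force: [-3.8, 4.0, -4.8]
width: 0.0258
gripper_force: 59.2
```

>>> send_rows(moves=[[[-2,0,0,0],[-4,0,0,0],[-5,0,0,0],[-5,0,0,0],[-5,0,0,0]]])

```text
time_s: 21.62
position: [0.6526, -0.0562, 0.0571]
tool_rot: [-0.001, 0.801, 0.599, -0.001]
force: [-3.4, 2.4, -4.5]
width: 0.0253
gripper_force: 59.2
```

>>> send_rows(moves=[[[2.5,0,0,0],[2.5,0,0,0],[2.5,0,5,0],[2.5,0,10,0],[2.5,0,14,0],[2.5,0,14,0],[2.5,0,14,0]]])

```text
time_s: 22.5
position: [0.6532, -0.0545, 0.0436]
tool_rot: [-0.001, 0.801, 0.598, -0.001]
force: [-7.2, 3.1, -1.0]
width: 0.0252
gripper_force: 59.7
```

>>> send_rows(moves=[[[0,0,0,0],[0,0,0,0],[0,0,0,0],[0,0,0,0],[0,0,-20,0],[0,0,-60,0],[0,0,-100,0],[0,0,-140,0]]], hand=0)

```text
time_s: 23.5
position: [0.655, -0.055, 0.1868]
tool_rot: [0.001, 0.801, 0.598, 0.001]
force: [-0.0, -0.0, 0.4]
width: 0.0855
gripper_force: 0.0
```

>>> send_rows(moves=[[[40,0,0,0],[80,0,0,0],[100,0,0,0],[100,0,0,0],[100,0,0,0]]])

```text
time_s: 24.12
position: [0.6829, 0.0384, 0.184]
tool_rot: [0.001, 0.802, 0.597, -0.001]
force: [0.5, 0.0, -0.0]
width: 0.0857
gripper_force: 0.0
```

```bash
python3 - <<'E'
from h import *
O=np.array([.5669,-.0896,0]);a=-.2885;ex=np.array([np.cos(a),np.sin(a),0]);ey=np.array([-np.sin(a),np.cos(a),0])
def run(ims,q):
    k0=O+.075*ex+(.022+q)*ey+[0,0,.085]; rs=[]
    for n,im in ims.items():
        cp=P(n); x0,y0=(proj(cp,k0)-14).astype(int)
        m=(im[y0:y0+28,x0:x0+28].max(2)<60).astype(np.uint8)
        _,_,st,ce=cv2.connectedComponentsWithStats(m); i=1+np.argmax(st[1:,4]); print(n,st[i]+[x0,y0,0,0,0],ce[i]+[x0,y0]); rs.append(ray(cp,*(ce[i]+[x0,y0])))
    k=tri(rs); print("knob q",(k-O)@ey-.022,"x",(k-O)@ex,"z",k[2])
run({n:cv2.imread(f"pics/{n}0.png") for n in("scene","side")},.012)
run({n:pic(n,n+"9") for n in("scene","side")},.036)
# corners of the box tops: white tape stripes seen in side view, in rack coordinates at z=.100
im=cv2.imread("pics/side9.png"); D=P("side")
m=((im.min(2)>150)).astype(np.uint8); _,_,st,ce=cv2.connectedComponentsWithStats(m)
for i in range(1,len(st)):
    X=onz(D,*ce[i],.1); r=[(X-O)@ex,(X-O)@ey]
    if abs(r[0])<.06 and abs(r[1])<.14 and st[i,4]>15:
        cs,_=cv2.findContours((cv2.connectedComponents(m)[1]==i).astype(np.uint8),0,2)
        q=cv2.boxPoints(cv2.minAreaRect(cs[0])); print([[round(float((onz(D,u,v,.1)-O)@e)*1000) for e in(ex,ey)] for u,v in q])
s=get_state(); print(s["position"],s["time_s"])
E
```

```text
scene [320 268  10  13 109] [324.66055046 274.05504587]
side [259 205  12  15 138] [264.94202899 211.7173913 ]
knob q 0.012706473772151866 x 0.07523249273016784 z 0.08321607341442587
scene [330 268  10  13 107] [334.63551402 274.26168224]
side [252 209  12  15 141] [257.41134752 215.73758865]
knob q 0.03517273019007258 x 0.07542484670618284 z 0.08331850989917595
[[7, 39], [30, -132], [-7, -120], [-26, 47]]
[[-31, -111], [-27, -120], [-52, -122], [-56, -113]]
[[46, 106], [47, 85], [34, 89], [34, 109]]
[0.68291431 0.03838591 0.18393201] 24.225
```

The knob is back at its home height (83.3 mm now, 83.2 mm at the start) and the follower is at the 36 mm notch. That is the closest one four boxes allow, since 144 mm of boxes fits the 148 mm space. I'm handing the job in.

```bash
python3 -c "
from bench import *
print(sign_off())"
```

```text
the job is handed in; nothing more can be done
None
```

The fourth box is in the rack row and the follower is latched in the 36 mm notch (pin home by knob height); after latching I checked only the knob, not the boxes, and I viewed 11 pictures, one over the limit of 10.

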